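# Wind the rack dryer's timer, refit its washed knob and hold it pressed

## Task

Start the dish-drying fan beside the rack: first wind its clockwork timer by turning the black winged key clockwise (seen from above) until it comes to its stop at the red mark, in as many partial turns as you like. Then take the washed blue knob from the shelf, turn it so that its D-shaped hole matches the yellow D-shaped spindle on the fan unit (its white stripe towards the white line on the spindle's black disc), push it fully home, press it in as far as the sprung spindle goes and finish still holding the knob pressed in. Leave the loose plate, bowl, tumbler and soap bottle where they stand.

Things in the scene. Friction and masses are not known exactly. Their poses are not given: they have to be found in the camera images.
- console: White flat fan unit, fixed, 170 (x) x 300 (y) x 60 mm high; origin at the centre of its underside on the shelf, z up. Its top face is 60 mm above the shelf. The winged key stands on it at x -20, y +85 mm, the yellow spindle at x -20, y -75 mm.
- timer_key (a joint): Winding of the timer key, rad: 0 run down, 2.6 fully wound (hard stop); grows clockwise seen from above, about the vertical through key_top. The red-tipped end points 1.3 rad counter-clockwise of the console's x axis at 0 (black mark), 1.3 rad clockwise at 2.6 (red mark). Friction 0.045 N m, spring 0.012 N m/rad: it stays where it is let go.
- key_top (a point): Centre of the top of the black winged key; x along the wing to its red-tipped end, z up. The wing is an upright plate 36 mm long (along x), 9 mm thick (along y) and 24 mm high, from this point down to 12 mm above the console's top face; under it a 12 mm thick round stem. This point is 36 mm above the console's top face.
- spindle (a joint): How far the sprung spindle is pressed in, m: 0 out, 0.006 fully in (hard stop). The spring pushes out with 4.2 N at 0 and 8.4 N at 0.006, and the spindle does not turn.
- spindle_tip (a point): Centre (round part's axis) of the top end of the yellow upright D-spindle, 24 mm above the console's top face when out; x points square out of its flat, z up; direction differs from run to run. Round part 16 mm across, flat 3 mm from the axis; the top 3 mm taper in by about 1.5 mm all round. A white line on the black disc round it, 18 to 32 mm from the axis, also points along its +x.
- knob: Loose blue plastic knob, about 40 g, on the shelf hole down; origin at the centre of its underside, z up, x towards the white-marked end of its grip. Skirt 37 mm across, 16 mm high; in it from below a D-shaped hole 18 mm across, 14 mm deep, flat 4 mm from the axis on the +x side. Home: underside 14 mm below the spindle's tip, knob's +x along the spindle's +x.
- plate: Loose steel quarter plate lying on the shelf, 180 mm in diameter, 14 mm high; origin under its centre. Not to be moved.
- bowl: Small white ceramic bowl with blue flowers, 110 mm in diameter, 50 mm high; origin under its centre. Not to be moved.
- tumbler: Steel tumbler, 70 mm in diameter, 90 mm high; origin under its centre. Not to be moved.
- soap: Green soap bottle, 60 mm in diameter, 180 mm high; origin under its centre. Not to be moved.
- rack: White two-tier dish rack with three steel plates and a clipped-on tea strainer, fixed, 280 (x) x 200 (y) x 270 mm high (clip 302 mm); the strainer sticks out about 40 mm at its -y side; origin at the centre of its underside.
- knob_grip (a point): Centre of the top of the knob's paddle grip, 38 mm above the knob's underside, axes as the knob's: an upright bar 42 mm long (x), 12 mm thick (y), 22 mm high, standing on the skirt. A white stripe runs from the middle of its top to its +x end and down that end face: it shows on which side the hole's flat lies.
There are look-alikes about, which are no part of the job. Of the things that look like the knob, take the one that is farthest to the robot's left at the start.

How it is judged:
By the outcome, as a careful person would: the job done as asked, in the order asked, and still so for the second after the job is handed in, while the arm keeps its last pose, push and grip.
It also fails if it takes over 64 s, if anything falls off the work surface, if the arm or the gripper's body presses on something with over 40 N, if the wrist force passes 120 N, or if a joint passes its speed limit or range.

## Robot

A 6-joint arm with a two-finger parallel gripper is mounted at the origin on the work surface. World frame = base frame: x ahead of the robot, y to its left, z up, the work surface at z = 0. Lengths are in m, angles in rad, forces in N, time in s.
With the tool pointing down it reaches from about 0.3 to 0.825 m from the base axis. Payload 5.4 kg.
Tool frame: the origin (TCP) lies between the finger pads; the fingertips stand 14 mm ahead of it and the grasp point (between the pads) lies 5 mm behind it (arm.nose_length is the distance from the TCP to the fingertips, in m); z points along the fingers, y is the direction in which the jaws open and shut (so a half turn about z gives the same grasp; the last joint's range is limited). The gripper opens to 92 mm and grips with 3 to 60 N. Pads are 20 mm wide; open, the fingers measure 128 mm over their backs; the gripper's body (75 mm by 189 mm) begins 69 mm behind the grasp point.
Start: joints at [0.954, 0.158, 1.597, -0, 1.386, -0.21], TCP at [0.228, 0.528, 0.229] pointing down, gripper open.
Joint ranges: [-2.91, 2.91], [-0.94, 2.29], [0.18, 2.7], [-1.29, 4.43], [0.17, 2.64], [-3, 3]. Speed limits (rad/s): [2.57, 2.57, 3.14, 3.14, 3.14, 3.14].

## Interface

Orientations are given as a unit quaternion [x, y, z, w].
In Python, from rig import arm, eyes gives the robot as it stands.
- The arm moves only by the shell command python3 -m crank 'ROWS' [OPENING]. ROWS is text: rows parted by semicolons, each of 6 numbers parted by spaces: the shift along the tool's x, y, z each as a share of 0.25 m, from -1 to 1, then the turn, a rotation vector about the tool's x, y, z each as a share of 1.5 rad, from -1 to 1. A call has 1 to 12 rows; each row is the pose to reach, as a shift and turn from the pose commanded when the call began, along the tool's axes at that moment; what a row does not reach only later rows make up. A row lasts 1/12 s, in which the tool goes at most 41.7 mm and 7.16 degrees, less where a joint would pass 70% of its speed; a pose out of reach is approached as far as the arm can. A call with a number of a shift or a turn outside -1 to 1 is refused whole. A call with a gripper value outside its range is refused whole. OPENING is the closure, from 0 (fully open) to 1 (shut), set as the call begins (- or left out, the last holds). The fingers move at their own pace and stop on an object; the grip force is fixed at half the most. Time passes only in rows, so rows that repeat a pose let the fingers close. It gives the time, the measured TCP pose, the force and the opening at its end, in the units of the state.
- arm.observe(): the state, without advancing time (a new reading comes with each control period).
- eyes.get_image(name): name is "side" or "top" or "wrist"; returns a dict with "color" (480x640x3 uint8, red, green, blue), "fx", "fy", "cx", "cy" (pixels), "R" (3x3) and "t" (3): a world point X has camera coordinates R X + t. Camera axes: x right, y down, z forward; pixel columns grow to the right and rows downward; lengths in m; the calibration is good to about 2 mm. A picture is of the moment at which its call begins. There is no depth.
- arm.job_done(): hands the job in, once; it reports no verdict.
The state is a dict: "time": time; "q": joint angles; "joint_velocities": joint speeds; "tau": joint torques, N m; "tcp_pos": TCP position; "ee_rot": TCP orientation; "contact_force": force on the tool from outside, world axes, zero at the start; "torque": the same for the moment, N m; "width": opening from 0.0 (shut) to 1.0 (fully open).
Only numpy, scipy, OpenCV 4.12 (cv2) and the standard library are available. Lean on these libraries where they do the work, as an engineer would, in place of code of your own. Each camera call takes 0.05 s, during which the arm holds its last target.

## Working session

There is one attempt and no reset: what is moved stays moved. The work goes in short steps, Python scripts to look and compute and a shell command to move; the robot and the scene stay as the last step left them, time stands still between calls to the robot, and variables do not carry over. Pictures are saved under pics/ and viewed, and the job is handed in when it is done.

```bash
ls; mkdir -p pics
python3 - <<'E'
from rig import arm, eyes
import cv2
s=arm.observe();print(s)
for n in("side","top","wrist"):
    i=eyes.get_image(n);cv2.imwrite(f"pics/{n}0.png",i["color"][:,:,::-1]);print(n,i["fx"],i["cx"],i["cy"],i["R"],i["t"])
E
```

```text
pics
{'time': 0.0, 'q': array([ 9.53889751e-01,  1.59059941e-01,  1.59822840e+00, -3.51905815e-05,
        1.38618749e+00, -2.10126551e-01]), 'joint_velocities': array([-0.00033927, -0.00161929, -0.00090972,  0.00026457, -0.00073017,
        0.00014097]), 'tau': array([-9.02772990e-05, -3.85559821e+01, -3.22114313e+01,  7.02865608e-02,
        3.75530706e-02, -1.24670673e-04]), 'tcp_pos': array([0.2271887 , 0.52755925, 0.2276147 ]), 'ee_rot': array([ 2.01987352e-01,  9.79387677e-01, -8.69175960e-04, -3.62525454e-04]), 'contact_force': array([-0.54400979,  1.1020063 , -0.06593793]), 'torque': array([ 0.02904385,  0.02597405, -0.01208455]), 'width': 0.9958217660456264}
side 509.4218733528803 318.6344656470136 249.55471170046633 [[ 0.84760788 -0.53013868 -0.02266851]
 [-0.32589313 -0.4863867  -0.81069208]
 [ 0.41875356  0.69453651 -0.58503375]] [-0.43428651  0.246352    1.07891018]
top 439.92486770441354 321.3715655563397 238.15219911238987 [[-0.01896781 -0.99979117 -0.00760571]
 [-0.99480379  0.01963315 -0.09989977]
 [ 0.10002823  0.00567131 -0.99496844]] [0.02528546 0.5452601  1.15895884]
wrist 424.9576169859011 325.9624463034879 241.85648438199985 [[ 0.39511601  0.9186293  -0.00188109]
 [ 0.88378843 -0.37957023  0.27357713]
 [ 0.25060196 -0.10975719 -0.96184823]] [-0.5738634  -0.03004901  0.39063177]
```

View pics/side0.png

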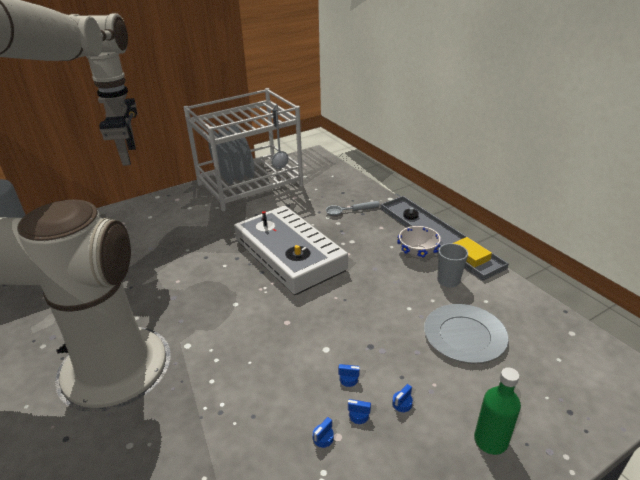

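View pics/top0.png

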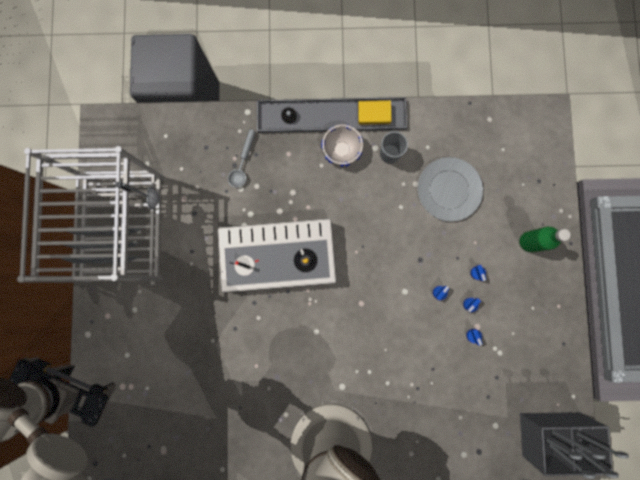

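View pics/wrist0.png

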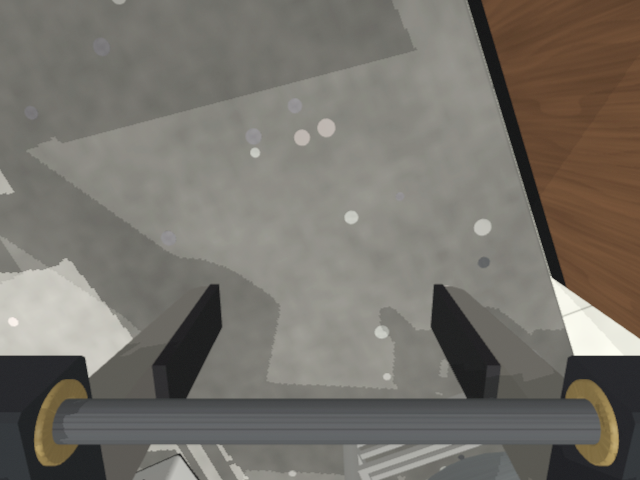

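Candidates for the knob (top view): (441,293), (479,272), (472,305) and (475,337). Image left is the robot's left, +y, so I choose (441,293). I'll check it and the fan unit in crops.

```bash
cat > h.py <<'E'
import numpy as np, cv2
from rig import arm, eyes
from scipy.spatial.transform import Rotation as Ro
def ray(im,u,v,z):
    R=np.array(im["R"]);t=np.array(im["t"]);c=-R.T@t
    d=R.T@np.array([(u-im["cx"])/im["fx"],(v-im["cy"])/im["fy"],1]);return c+d*(z-c[2])/d[2]
def proj(im,X):
    p=np.array(im["R"])@np.array(X)+np.array(im["t"]);return im["fx"]*p[0]/p[2]+im["cx"],im["fy"]*p[1]/p[2]+im["cy"]
def crop(im,x0,y0,x1,y1,k,name):
    c=im["color"][y0:y1,x0:x1,::-1];cv2.imwrite("pics/"+name,cv2.resize(c,None,fx=k,fy=k,interpolation=cv2.INTER_CUBIC))
def blobs(im,lo,hi,amin=8):
    h=cv2.cvtColor(im["color"],cv2.COLOR_RGB2HSV);m=cv2.inRange(h,lo,hi)
    n,l,st,ce=cv2.connectedComponentsWithStats(m);return [(st[i,4],ce[i].round(1),st[i,:4]) for i in range(1,n) if st[i,4]>=amin],l
E
python3 - <<'E'
from h import *
t=eyes.get_image("top");s=eyes.get_image("side")
for n,im in(("top",t),("side",s)):
    b,_=blobs(im,(105,120,60),(130,255,255))
    for a,c,r in b:print(n,a,c,ray(im,*c,.022)[:2].round(3))
crop(t,215,215,340,295,6,"c_top.png");crop(s,225,195,355,300,6,"c_side.png")
crop(t,425,260,505,350,6,"k_top.png");crop(s,305,355,425,455,6,"k_side.png")
E
```

```text
top 153 [477.6 272. ] [ 0.447 -0.402]
top 141 [439.4 292.7] [ 0.394 -0.298]
top 150 [471.5 303.3] [ 0.364 -0.382]
top 153 [473.5 335.5] [ 0.28  -0.382]
side 32 [405.2 248.9] [ 0.762 -0.037]
side 22 [436.  248.8] [ 0.83  -0.082]
side 41 [421.8 252.7] [ 0.787 -0.075]
side 357 [348. 375.] [ 0.39  -0.306]
side 347 [403.5 399.5] [ 0.445 -0.413]
side 408 [359.2 411.5] [ 0.359 -0.389]
side 391 [324.3 433.5] [ 0.279 -0.393]
```

View pics/c_top.png

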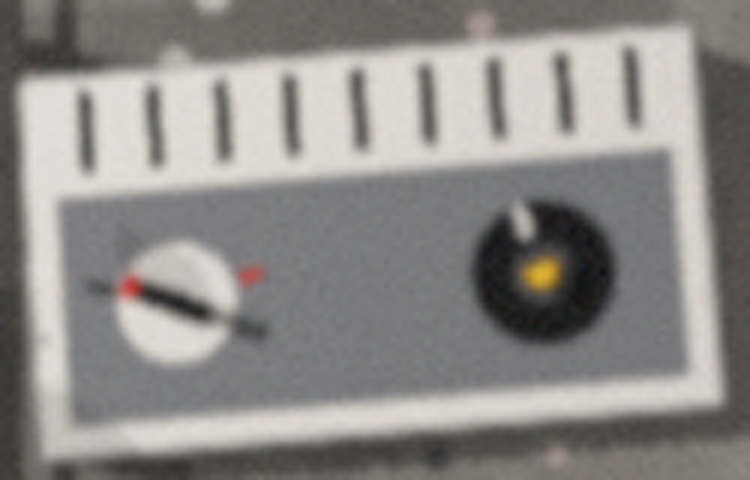

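View pics/c_side.png

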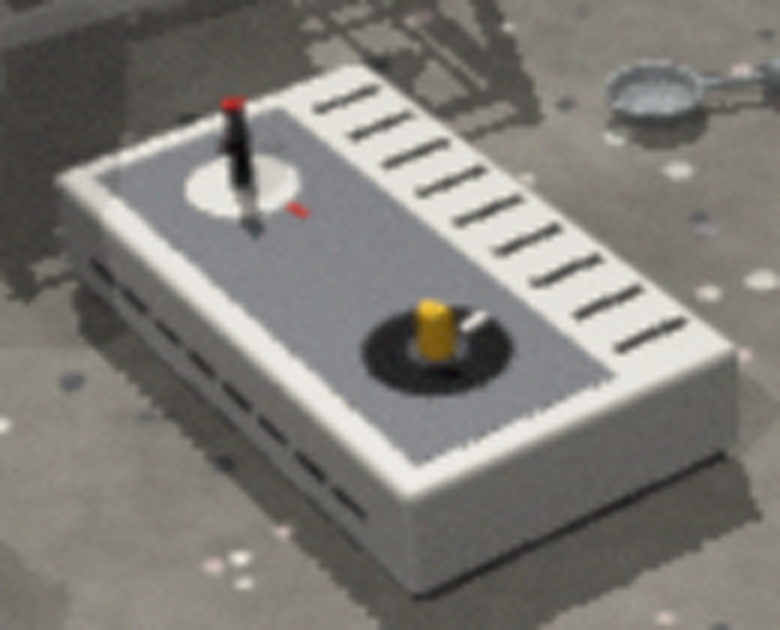

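View pics/k_top.png

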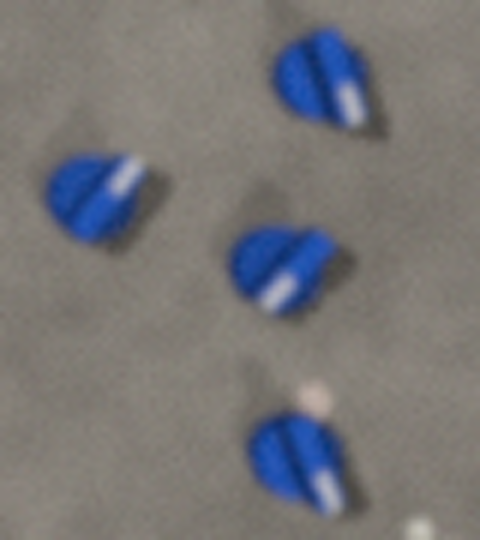

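View pics/k_side.png

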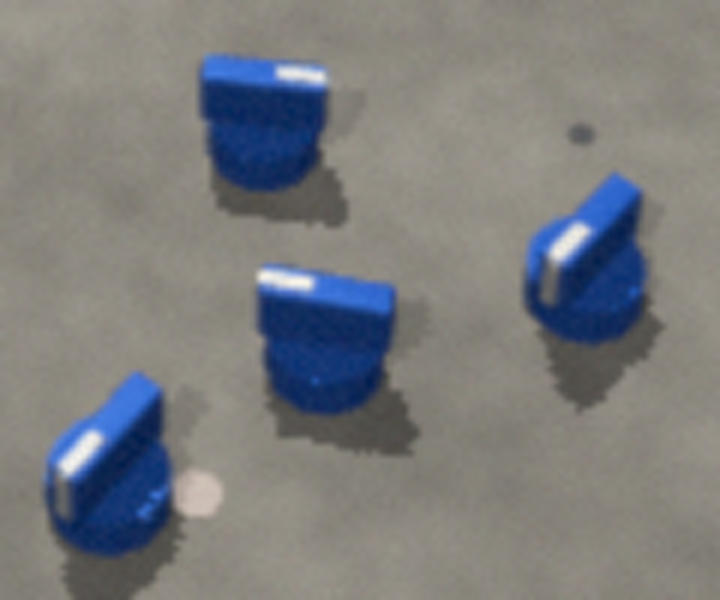

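The chosen knob is the top-left one in both crops: stripe toward top-view (448,287), so about -45° yaw. The key's red tip is on the left at crop (128,287), run down. The spindle is at (540,272), with its white line up and slightly left. Next I compute the poses.

Run:
```python
from h import *
t=eyes.get_image("top");s=eyes.get_image("side")
C=[ray(t,215+a/6,215+b/6,.06)[:2] for a,b in((20,80),(690,28),(722,402),(45,455))]
c=np.mean(C,0);yv=(C[0]+C[3]-C[1]-C[2]);yaw=np.arctan2(yv[1],yv[0])-np.pi/2
print("console",c,np.degrees(yaw),[np.linalg.norm(C[i]-C[(i+1)%4]) for i in range(4)])
S=[ray(s,225+a/6,195+b/6,.06)[:2] for a,b in((60,180),(365,68),(735,350),(410,495))]
c2=np.mean(S,0);yv=S[0]+S[1]-S[2]-S[3];print("side",c2,np.degrees(np.arctan2(yv[1],yv[0])-np.pi/2))
R=np.array([[np.cos(yaw),-np.sin(yaw)],[np.sin(yaw),np.cos(yaw)]])
for cc in(c,c2):print("key",cc+R@[-.02,.085],"sp",cc+R@[-.02,-.075])
print("disc top",ray(t,215+543/6,215+272/6,.061),"line mid",ray(t,215+522/6,215+222/6,.061),"yellow",ray(t,215+540/6,215+273/6,.084))
print("disc side",ray(s,225+437/6,195+350/6,.061),"line",ray(s,225+475/6,195+322/6,.061),"yel tip",ray(s,225+432/6,195+306/6,.084))
print("red tip",ray(t,215+130/6,215+287/6,.096),"keydisc",ray(t,215+180/6,215+302/6,.061),"side red",ray(s,225+232/6,195+104/6,.096))
# knob stripe ends
print("knob top: ",ray(t,425+78/6,260+222/6,.038),ray(t,425+135/6,260+165/6,.038))
a,b=ray(s,305+205/6,355+68/6,.038),ray(s,305+327/6,355+76/6,.038);print("knob side",a,b,(a+b)/2,np.degrees(np.arctan2(*(b-a)[1::-1])))
```

```text
console [0.50046397 0.13260158] 3.348490084637503 [np.float64(0.2948889592619625), np.float64(0.1638715177737402), np.float64(0.2937573555907913), np.float64(0.16407144349384112)]
side [0.5028292  0.12977542] 3.7030402958922783
key [0.47553336 0.21628828] sp [0.48487878 0.05656144]
key [0.47789859 0.21346213] sp [0.48724402 0.05373529]
disc top [0.48496861 0.05701957 0.061     ] line mid [0.50691403 0.06583023 0.061     ] yellow [0.48340448 0.05732073 0.084     ]
disc side [0.48825053 0.05803752 0.061     ] line [0.51190728 0.06650165 0.061     ] yel tip [0.48723428 0.05830651 0.084     ]
red tip [0.48024544 0.22975378 0.096     ] keydisc [0.47498684 0.21497722 0.061     ] side red [0.48302481 0.230966   0.096     ]
knob top:  [ 0.38289643 -0.28927354  0.038     ] [ 0.40725581 -0.31539959  0.038     ]
knob side [ 0.38032935 -0.28987096  0.038     ] [ 0.4121606  -0.31476936  0.038     ] [ 0.39624498 -0.30232016  0.038     ] -38.0325241035883
```

```bash
cat >> h.py <<'E'
def plan(x,y,z,yawdeg):
    s=arm.observe();R=Ro.from_quat(s["ee_rot"]);M=R.as_matrix()
    d=M.T@(np.array([x,y,z])-s["tcp_pos"])
    yw=np.radians(yawdeg);T=np.array([[np.cos(yw),np.sin(yw),0],[np.sin(yw),-np.cos(yw),0],[0,0,-1]])
    rv=Ro.from_matrix(M.T@T).as_rotvec()
    print("t%.2f q6 %.2f"%(s["time"],s["q"][5]),"row",(d/.25).round(3),(rv/1.5).round(3),"yaw now %.1f"%np.degrees(np.arctan2(M[1,0],M[0,0])),"rows",max(np.linalg.norm(d)/.0417,np.degrees(np.linalg.norm(rv))/7.16).__round__(1))
E
python3 - <<'E'
from h import *
plan(.29,.27,.228,-160);plan(.43,.22,.228,-102)
E
```

```text
t0.35 q6 -0.21 row [-0.638 -0.849  0.002] [-0.    -0.    -0.504] yaw now 156.7 rows 6.4
t0.35 q6 -0.21 row [-1.231 -0.811  0.002] [-0.    -0.    -1.179] yaw now 156.7 rows 14.1
```

```bash
python3 -m crank '-0.64 -0.85 0 0 0 -0.5;-0.64 -0.85 0 0 0 -0.5;-0.64 -0.85 0 0 0 -0.5;-0.64 -0.85 0 0 0 -0.5;-0.64 -0.85 0 0 0 -0.5;-0.64 -0.85 0 0 0 -0.5;-0.64 -0.85 0 0 0 -0.5;-0.64 -0.85 0 0 0 -0.5' 0.3
python3 - <<'E'
from h import *
plan(.40,.23,.21,-102)
E
```

```text
time: 1.02
tcp_pos: [0.2918, 0.265, 0.2285]
ee_rot: [-0.169, 0.986, -0.001, 0.0]
contact_force: [-0.2, -0.3, -0.2]
width: 0.699
t1.02 q6 -1.48 row [-0.361 -0.277  0.075] [-0.002 -0.001 -0.68 ] yaw now -160.5 rows 8.2
```

```bash
python3 -m crank '-0.36 -0.28 0.08 0 0 -0.68;-0.36 -0.28 0.08 0 0 -0.68;-0.36 -0.28 0.08 0 0 -0.68;-0.36 -0.28 0.08 0 0 -0.68;-0.36 -0.28 0.08 0 0 -0.68;-0.36 -0.28 0.08 0 0 -0.68;-0.36 -0.28 0.08 0 0 -0.68;-0.36 -0.28 0.08 0 0 -0.68;-0.36 -0.28 0.08 0 0 -0.68;-0.36 -0.28 0.08 0 0 -0.68'
python3 - <<'E'
from h import *
w=eyes.get_image("wrist");cv2.imwrite("pics/w1.png",w["color"][:,:,::-1]);print(proj(w,[.477,.2155,.096]),proj(w,[.487,.057,.084]))
plan(.477,.2155,.13,-102)
E
```

```text
time: 1.85
tcp_pos: [0.3986, 0.2344, 0.2086]
ee_rot: [-0.63, 0.776, 0.0, 0.0]
contact_force: [1.0, 0.3, 1.0]
width: 0.7
(np.float64(201.1838481462945), np.float64(239.90260096491943)) (np.float64(113.34611434613018), np.float64(-18.649040823802522))
t1.90 q6 -2.66 row [ 0.009 -0.322  0.314] [0.    0.    0.001] yaw now -102.0 rows 2.7
```

View pics/w1.png

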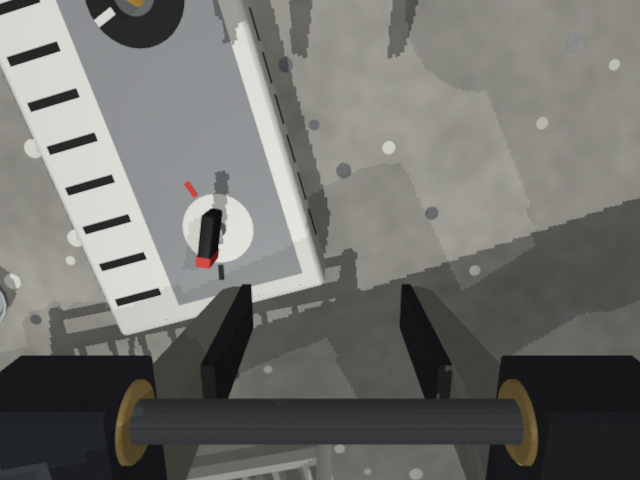

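Run:
```python
from h import *
w=eyes.get_image("wrist");crop(w,150,160,280,300,5,"w1c.png");crop(w,60,0,200,60,5,"w1d.png")
```

```text
(no output)
```

View pics/w1c.png

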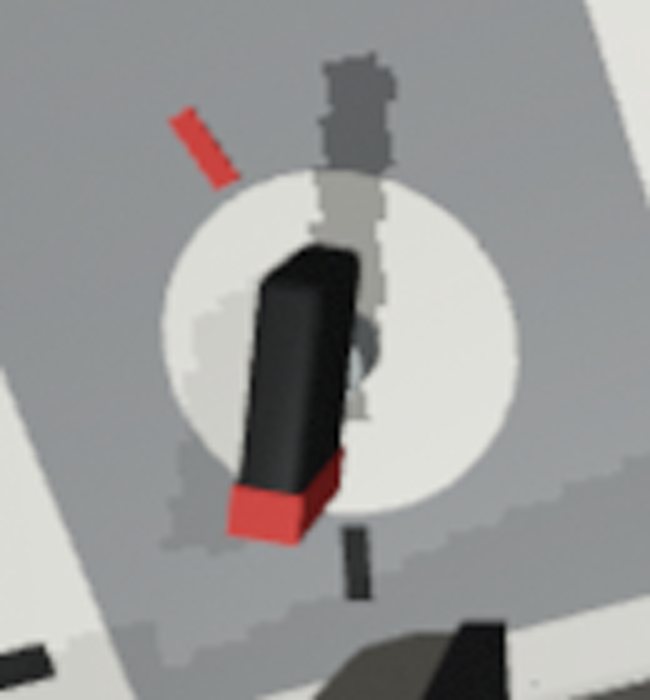

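View pics/w1d.png

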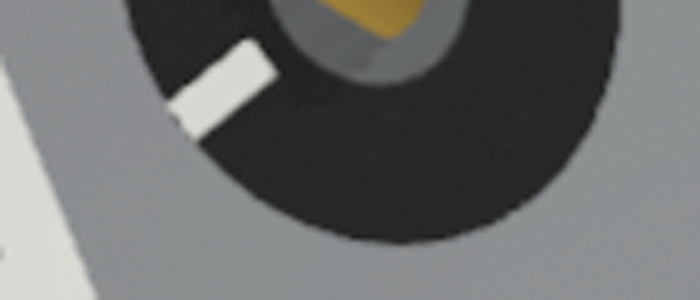

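Run:
```python
from h import *
w=eyes.get_image("wrist")
a=ray(w,150+289/5,160+283/5,.096);b=ray(w,150+263/5,160+540/5,.096);print(a,b,(a+b)/2,np.linalg.norm(b-a),np.degrees(np.arctan2(*(b-a)[1::-1])))
d=ray(w,150+340/5,160+341/5,.0605);print("disc",d)
p=[ray(w,60+x/5,y/5,.0605) for x,y in((262,55),(182,122))];e=p[1]-p[0];print(p,np.degrees(np.arctan2(e[1],e[0])),np.linalg.norm(e))
c=(a+b)/2;plan(c[0],c[1],.13,-102);plan(c[0],c[1],.089,-102)
```

```text
[0.46833658 0.2011397  0.096     ] [0.48157733 0.23414695 0.096     ] [0.47495695 0.21764333 0.096     ] 0.03556397634684767 68.14196740480268
disc [0.47495468 0.21667676 0.0605    ]
[array([0.50184752, 0.06403331, 0.0605    ]), array([0.51465299, 0.06931455, 0.0605    ])] 22.412293614906368 0.01385177340593683
t2.00 q6 -2.66 row [ 0.002 -0.312  0.314] [-0.     0.     0.001] yaw now -102.0 rows 2.7
t2.00 q6 -2.66 row [ 0.002 -0.312  0.478] [-0.     0.     0.001] yaw now -102.0 rows 3.4
```

```bash
python3 -m crank '0 -0.312 0.25 0 0 -0.116;0 -0.312 0.25 0 0 -0.116;0 -0.312 0.25 0 0 -0.116;0 -0.312 0.3 0 0 -0.116'
python3 - <<'E'
from h import *
plan(.475,.217,.09,-112)
w=eyes.get_image("wrist");cv2.imwrite("pics/w2.png",w["color"][:,:,::-1])
E
```

```text
time: 2.33
tcp_pos: [0.4772, 0.217, 0.1325]
ee_rot: [-0.694, 0.72, -0.0, 0.0]
contact_force: [-0.6, 0.7, 0.2]
width: 0.7
t2.33 q6 -2.91 row [0.    0.009 0.17 ] [-0.    -0.     0.232] yaw now -92.1 rows 2.8
```

View pics/w2.png

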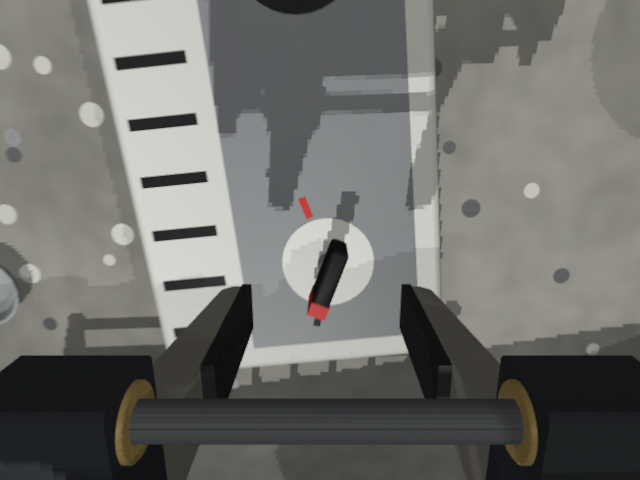

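The wing is between the fingers but I turned the tool the wrong way. I'll correct by +0.232 and descend.

```bash
python3 -m crank '0 0.009 0 0 0 0.232;0 0.009 0 0 0 0.232;0 0.009 0 0 0 0.232;0 0.009 0.08 0 0 0.232;0 0.009 0.17 0 0 0.232;0 0.009 0.17 0 0 0.232;0 0.009 0.17 0 0 0.232' && python3 -m crank '0 0 0 0 0 0;0 0 0 0 0 0;0 0 0 0 0 0;0 0 0 0 0 0;0 0 0 0 0 0;0 0 0 0 0 0' 1
python3 - <<'E'
from h import *
w=eyes.get_image("wrist");cv2.imwrite("pics/w3.png",w["color"][:,:,::-1]);s=arm.observe();print(s["q"][5],s["torque"])
E
```

```text
time: 2.97
tcp_pos: [0.4716, 0.218, 0.0906]
ee_rot: [-0.56, 0.828, 0.001, -0.001]
contact_force: [0.3, 0.4, 1.4]
width: 0.701
time: 3.47
tcp_pos: [0.473, 0.218, 0.0915]
ee_rot: [-0.56, 0.828, -0.0, 0.0]
contact_force: [0.0, -0.1, -0.3]
width: 0.286
-2.560386967409742 [ 0.09794038  0.04420064 -0.01713332]
```

View pics/w3.png

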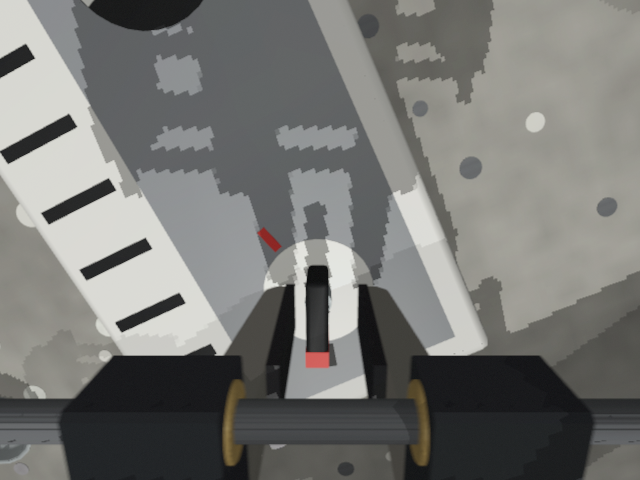

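```bash
python3 -m crank '0 -0.008 0 0 0 0;0 -0.008 0 0 0 0;0 -0.008 0 0 0 0;0 -0.008 0 0 0 0;0 -0.008 0 0 0 0;0 -0.008 0 0 0 0'
```

```text
time: 4.02
tcp_pos: [0.4762, 0.2166, 0.0913]
ee_rot: [-0.56, 0.828, -0.001, 0.001]
contact_force: [5.2, -1.7, -2.2]
width: 0.092
```

```bash
python3 -m crank '0 -0.004 0 0 0 0.08;0 -0.004 0 0 0 0.16;0 -0.004 0 0 0 0.24;0 -0.004 0 0 0 0.32;0 -0.004 0 0 0 0.40;0 -0.004 0 0 0 0.48;0 -0.004 0 0 0 0.56;0 -0.004 0 0 0 0.64;0 -0.004 0 0 0 0.72;0 -0.004 0 0 0 0.8;0 -0.004 0 0 0 0.86;0 -0.004 0 0 0 0.86'
python3 - <<'E'
from h import *
w=eyes.get_image("wrist");cv2.imwrite("pics/w4.png",w["color"][:,:,::-1]);s=arm.observe();print(s["q"][5],s["torque"],s["contact_force"]);plan(.476,.2165,.0905,109)
E
```

```text
time: 5.02
tcp_pos: [0.476, 0.217, 0.0913]
ee_rot: [0.052, 0.999, 0.0, 0.0]
contact_force: [0.8, 0.5, -0.7]
width: 0.093
-1.2755650225716908 [ 0.28019251 -0.27717007  0.01086205] [0.76510638 0.88227377 0.23674855]
t5.07 q6 -1.28 row [-0.    -0.002  0.003] [0.001 0.    0.76 ] yaw now 174.3 rows 9.1
```

View pics/w4.png

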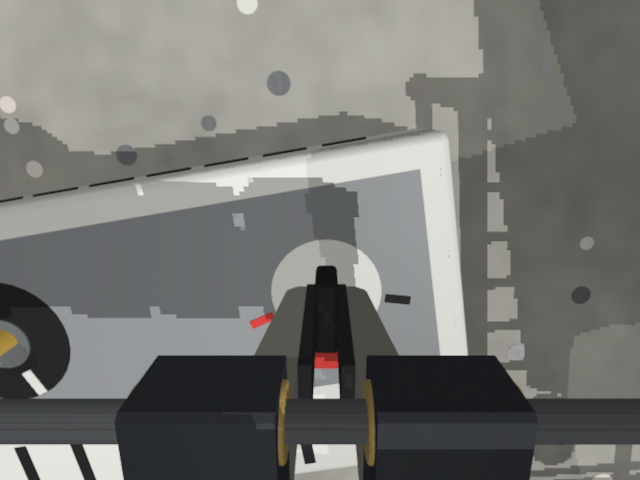

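The key turns with the grip: the red tip is at the bottom (325,360) and the red mark is still at (261,320). I'll carry on to the stop.

```bash
python3 -m crank '0 0 0 0 0 0.08;0 0 0 0 0 0.16;0 0 0 0 0 0.24;0 0 0 0 0 0.32;0 0 0 0 0 0.40;0 0 0 0 0 0.48;0 0 0 0 0 0.56;0 0 0 0 0 0.64;0 0 0 0 0 0.70;0 0 0 0 0 0.70'
python3 - <<'E'
from h import *
s=arm.observe();print(s["q"][5],s["torque"],s["contact_force"]);plan(.476,.2165,.0905,109)
E
python3 -m crank '0 0 0 0 0 0.03;0 0 0 0 0 0.06;0 0 0 0 0 0.09;0 0 0 0 0 0.12;0 0 0 0 0 0.12'
python3 - <<'E'
from h import *
s=arm.observe();print(s["q"][5],s["torque"],s["contact_force"]);plan(.476,.2165,.0905,109)
w=eyes.get_image("wrist");cv2.imwrite("pics/w5.png",w["color"][:,:,::-1])
t=eyes.get_image("side");crop(t,225,195,355,300,6,"s5.png")
E
```

```text
time: 5.9
tcp_pos: [0.4763, 0.2173, 0.0913]
ee_rot: [0.544, 0.839, 0.001, 0.0]
contact_force: [3.7, 3.9, -2.9]
width: 0.097
-0.2240218093586075 [ 0.57884766 -0.63974995 -0.01838673] [ 3.70598983  3.908603   -2.89563463]
t5.90 q6 -0.22 row [-0.003 -0.002  0.003] [ 0.001 -0.     0.059] yaw now 114.1 rows 0.7
time: 6.32
tcp_pos: [0.4763, 0.2173, 0.0913]
ee_rot: [0.616, 0.788, 0.001, 0.001]
contact_force: [3.8, 3.7, -3.4]
width: 0.099
-0.04800421882277512 [ 0.60222421 -0.65822521  0.63636586] [ 3.82934857  3.69736389 -3.3977758 ]
t6.32 q6 -0.05 row [-0.003 -0.002  0.003] [ 0.001 -0.    -0.058] yaw now 104.0 rows 0.7
```

View pics/w5.png

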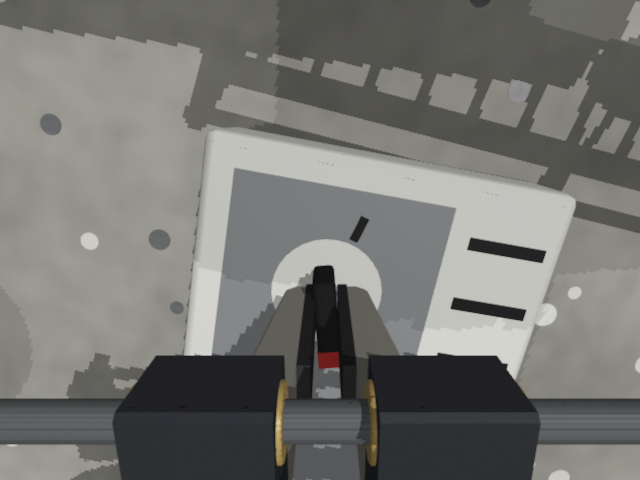

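Moment about z rose to 0.64 N m, so the key is at its stop. I'll ease off, release, lift and check.

```bash
python3 -m crank '0 0 0 0 0 -0.03;0 0 0 0 0 -0.03;0 0 0 0 0 -0.03' && python3 -m crank '0 0 0 0 0 0;0 0 0 0 0 0;0 0 0 0 0 0;0 0 0 0 0 0' 0.3 && python3 -m crank '0 0 -0.1 0 0 0;0 0 -0.3 0 0 0;0 0 -0.48 0 0 0;0 0 -0.48 0 0 0;0 0 -0.48 0 0 0'
python3 - <<'E'
from h import *
w=eyes.get_image("wrist");cv2.imwrite("pics/w6.png",w["color"][:,:,::-1]);plan(.36,-.19,.2,135)
E
```

```text
time: 6.67
tcp_pos: [0.4763, 0.2173, 0.0913]
ee_rot: [0.597, 0.802, 0.001, 0.001]
contact_force: [2.8, 3.4, -1.6]
width: 0.099
time: 7.0
tcp_pos: [0.4752, 0.2166, 0.0909]
ee_rot: [0.599, 0.801, -0.0, -0.0]
contact_force: [-0.2, -0.4, 0.7]
width: 0.364
time: 7.42
tcp_pos: [0.4782, 0.2173, 0.2159]
ee_rot: [0.599, 0.801, 0.003, 0.003]
contact_force: [1.1, -0.0, -0.5]
width: 0.698
t7.47 q6 -0.09 row [-1.43  -0.906  0.048] [ 0.002  0.001 -0.333] yaw now 106.4 rows 10.2
```

View pics/w6.png

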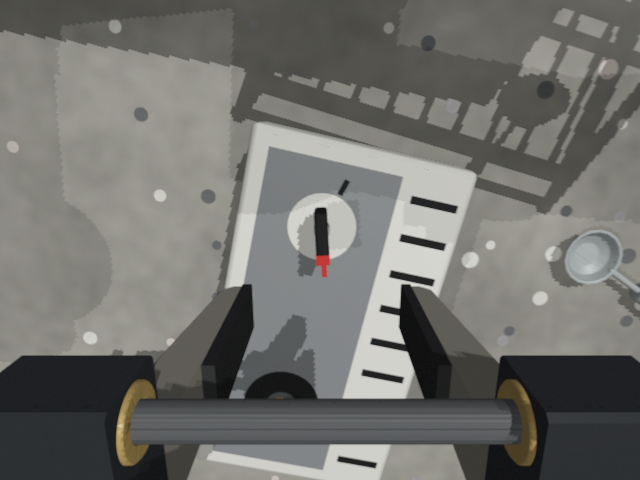

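The red tip at (323,260) lines up with the red mark at (324,270): fully wound. Now to the knob.

```bash
python3 -m crank '-0.95 -0.6 0.03 0 0 -0.33;-0.95 -0.6 0.03 0 0 -0.33;-0.95 -0.6 0.03 0 0 -0.33;-0.95 -0.6 0.03 0 0 -0.33;-0.95 -0.6 0.03 0 0 -0.33;-0.95 -0.6 0.03 0 0 -0.33;-0.95 -0.6 0.03 0 0 -0.33;-0.95 -0.6 0.03 0 0 -0.33'
python3 - <<'E'
from h import *
plan(.395,-.302,.2,138)
E
```

```text
time: 8.13
tcp_pos: [0.3955, -0.0569, 0.2009]
ee_rot: [0.387, 0.922, -0.001, -0.002]
contact_force: [1.1, 0.3, -0.7]
width: 0.699
t8.13 q6 -1.22 row [-0.699 -0.688  0.003] [-0.002 -0.002 -0.041] yaw now 134.4 rows 5.9
```

```bash
python3 -m crank '-0.7 -0.69 0 0 0 -0.04;-0.7 -0.69 0 0 0 -0.04;-0.7 -0.69 0 0 0 -0.04;-0.7 -0.69 0 0 0 -0.04;-0.7 -0.69 0 0 0 -0.04;-0.7 -0.69 0 0 0 -0.04;-0.7 -0.69 0 0 0 -0.04;-0.7 -0.69 0 0 0 -0.04'
python3 - <<'E'
from h import *
w=eyes.get_image("wrist");cv2.imwrite("pics/w7.png",w["color"][:,:,::-1]);crop(w,260,160,400,300,5,"w7c.png")
E
```

```text
time: 8.8
tcp_pos: [0.3974, -0.2991, 0.2008]
ee_rot: [0.359, 0.933, 0.001, -0.002]
contact_force: [0.2, 0.0, -0.4]
width: 0.695
```

View pics/w7.png

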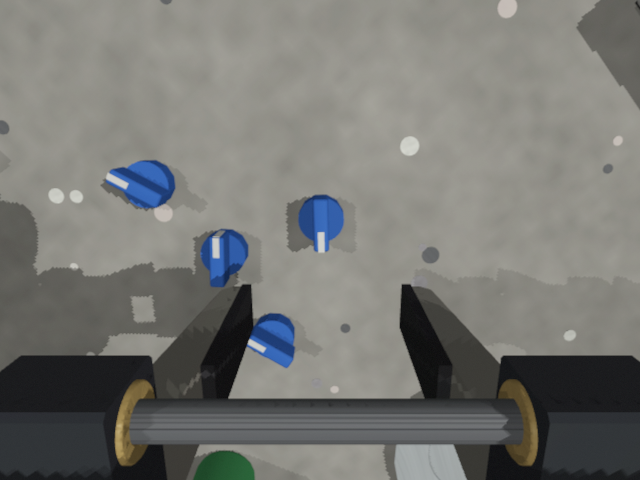

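View pics/w7c.png

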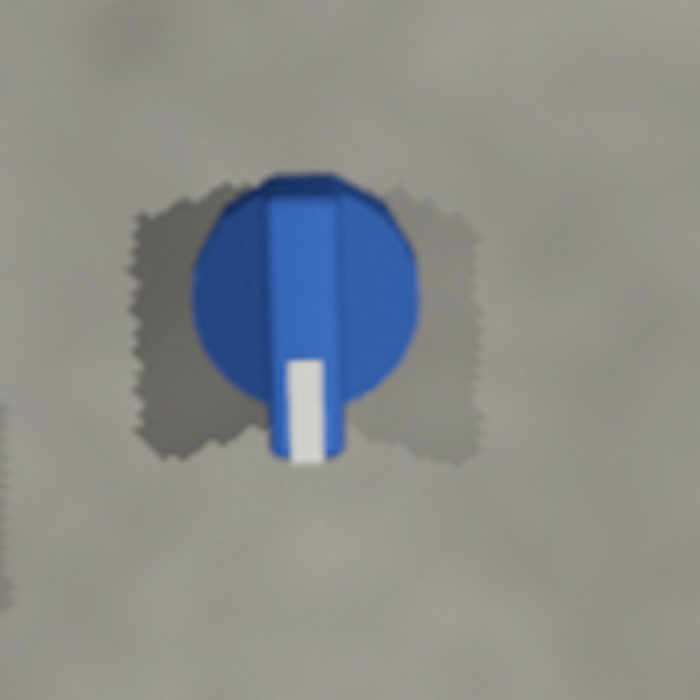

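The chosen knob is at (321,222), with its stripe toward the image bottom. The look-alikes are at (147,184), (224,255) and (273,340).

Run:
```python
from h import *
w=eyes.get_image("wrist")
a=ray(w,260+301/5,160+198/5,.038);b=ray(w,260+307/5,160+461/5,.038);c=(a+b)/2;y=np.degrees(np.arctan2(*(b-a)[1::-1]));print(a,b,c,np.linalg.norm(b-a),y)
plan(c[0],c[1],.1,y+180);plan(c[0],c[1],.03,y+180)
```

```text
[ 0.37853657 -0.28696181  0.038     ] [ 0.41006964 -0.31418639  0.038     ] [ 0.39430311 -0.3005741   0.038     ] 0.04165947646659032 -40.806211464434575
t8.90 q6 -1.73 row [ 0.001 -0.02   0.406] [ 0.001 -0.003 -0.012] yaw now 138.2 rows 2.4
t8.90 q6 -1.73 row [-0.    -0.021  0.686] [ 0.001 -0.003 -0.012] yaw now 138.2 rows 4.1
```

```bash
python3 -m crank '0 -0.02 0.15 0 0 -0.012;0 -0.02 0.3 0 0 -0.012;0 -0.02 0.45 0 0 -0.012;0 -0.02 0.6 0 0 -0.012;0 -0.02 0.67 0 0 -0.012;0 -0.02 0.67 0 0 -0.012;0 -0.02 0.67 0 0 -0.012' 0.6
python3 - <<'E'
from h import *
w=eyes.get_image("wrist");cv2.imwrite("pics/w8.png",w["color"][:,:,::-1]);plan(.3943,-.3006,.033,139.2)
E
```

```text
time: 9.48
tcp_pos: [0.3951, -0.3004, 0.0352]
ee_rot: [0.348, 0.937, 0.001, -0.001]
contact_force: [-0.2, -0.2, 0.2]
width: 0.401
t9.53 q6 -1.75 row [ 0.007 -0.001  0.013] [ 0.    -0.     0.001] yaw now 139.3 rows 0.1
```

View pics/w8.png

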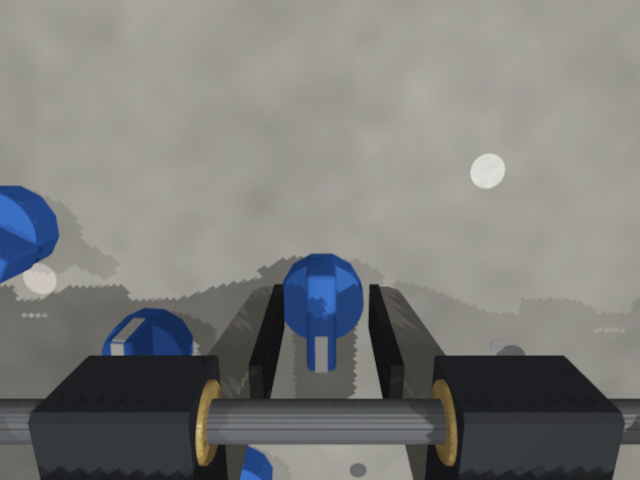

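```bash
python3 -m crank '0 -0.004 0.009 0 0 0;0 -0.004 0.009 0 0 0;0 -0.004 0.009 0 0 0;0 -0.004 0.009 0 0 0;0 -0.004 0.009 0 0 0;0 -0.004 0.009 0 0 0;0 -0.004 0.009 0 0 0' 1; python3 -m crank '0 0 -0.1 0 0 0;0 0 -0.3 0 0 0;0 0 -0.5 0 0 0;0 0 -0.6 0 0 0;0 0 -0.6 0 0 0;0 0 -0.6 0 0 0'
python3 - <<'E'
from h import *
w=eyes.get_image("wrist");cv2.imwrite("pics/w9.png",w["color"][:,:,::-1]);plan(.485,.057,.18,202.4)
E
```

```text
time: 10.12
tcp_pos: [0.3951, -0.3037, 0.0345]
ee_rot: [0.349, 0.937, -0.0, 0.0]
contact_force: [-1.3, 1.8, 5.6]
width: 0.127
time: 10.62
tcp_pos: [0.396, -0.305, 0.1865]
ee_rot: [0.349, 0.937, -0.002, 0.003]
contact_force: [-0.3, -0.9, -2.0]
width: 0.127
t10.67 q6 -1.76 row [0.671 1.327 0.015] [-0.001  0.001 -0.736] yaw now 139.2 rows 8.9
```

View pics/w9.png

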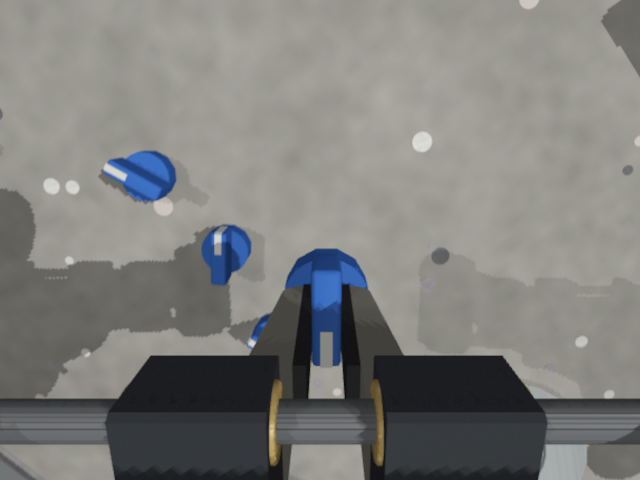

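```bash
python3 -m crank '0.67 0.98 0 0 0 -0.74;0.67 0.98 0 0 0 -0.74;0.67 0.98 0 0 0 -0.74;0.67 0.98 0 0 0 -0.74;0.67 0.98 0 0 0 -0.74;0.67 0.98 0 0 0 -0.74;0.67 0.98 0 0 0 -0.74;0.67 0.98 0 0 0 -0.74;0.67 0.98 0 0 0 -0.74;0.67 0.98 0 0 0 -0.74'
python3 - <<'E'
from h import *
plan(.527,.074,.15,202.4)
E
```

```text
time: 11.5
tcp_pos: [0.4267, -0.0071, 0.1813]
ee_rot: [-0.2, 0.98, 0.001, -0.002]
contact_force: [0.8, -1.2, -0.8]
width: 0.122
t11.50 q6 -2.27 row [-0.497  0.141  0.124] [ 0.002 -0.003  0.007] yaw now -157.0 rows 3.2
```

```bash
python3 -m crank '-0.5 0.14 0 0 0 0.007;-0.5 0.14 0.12 0 0 0.007;-0.5 0.14 0.12 0 0 0.007;-0.5 0.14 0.12 0 0 0.007;-0.5 0.14 0.12 0 0 0.007'
python3 - <<'E'
from h import *
w=eyes.get_image("wrist");cv2.imwrite("pics/w10.png",w["color"][:,:,::-1]);crop(w,240,80,420,240,4,"w10c.png");crop(w,260,230,400,390,4,"w10k.png");plan(.527,.074,.15,202.4)
E
```

```text
time: 11.92
tcp_pos: [0.5292, 0.0729, 0.1502]
ee_rot: [-0.192, 0.981, 0.001, -0.003]
contact_force: [-0.1, 0.9, -0.4]
width: 0.125
t11.97 q6 -2.05 row [0.003 0.01  0.006] [ 0.001 -0.003 -0.004] yaw now -157.9 rows 0.1
```

View pics/w10.png

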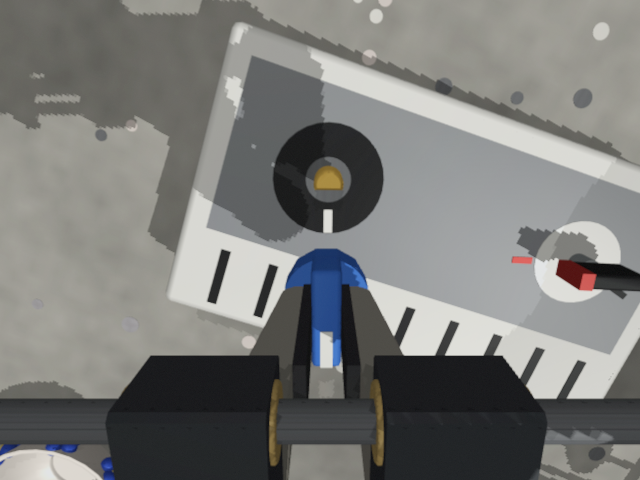

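View pics/w10c.png

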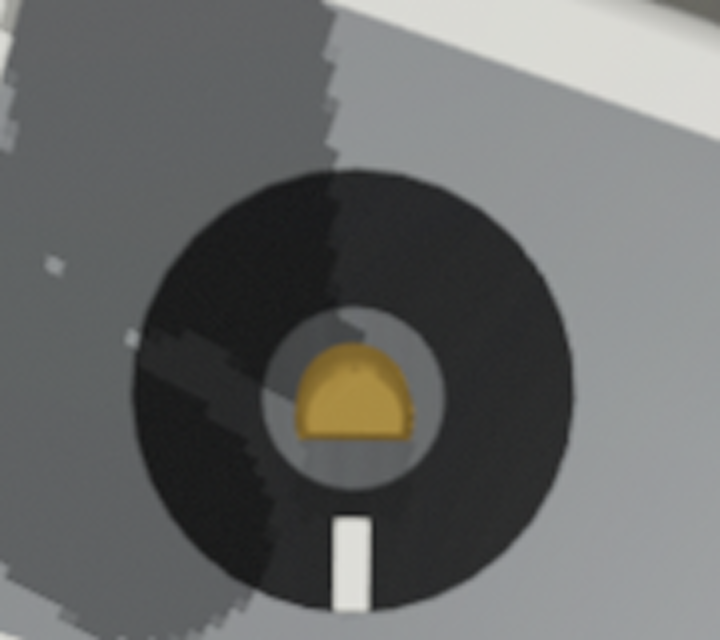

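View pics/w10k.png

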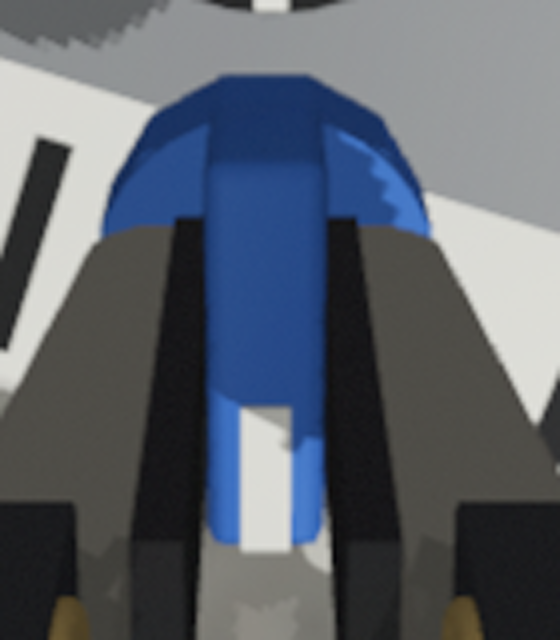

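```bash
cat > m.py <<'E'
from h import *
w=eyes.get_image("wrist");s=arm.observe();M=Ro.from_quat(s["ee_rot"]).as_matrix();p=s["tcp_pos"];print(p)
a=ray(w,326.5,270.5,p[2]+.0035);b=ray(w,326.5,366,p[2]+.0035)
print("bar tool",M.T@(a-p),M.T@(b-p),"len",np.linalg.norm(a-b),"yaw",np.degrees(np.arctan2(*(b-a)[1::-1])))
k=(a+b)/2
d=ray(w,328.1,177.5,.061);l=[ray(w,240+351/4,80+y/4,.061) for y in(517,611)];e=l[1]-l[0]
m=(l[0]+l[1])/2;sp=m-.025*e/np.linalg.norm(e)
# tip: flat mid at tip, inside taper
f=ray(w,240+356.5/4,80+436/4,.084);tp=ray(w,240+356/4,80+372/4,.084)
print("knob",k,"disc",d,"line yaw",np.degrees(np.arctan2(e[1],e[0])),np.linalg.norm(e),"sp from line",sp,"flat",f,"top",tp)
D=d-k;print("world shift",D)
E
python3 m.py
```

```text
[0.52886455 0.07134658 0.15267268]
bar tool [ 0.02388235  0.00133614 -0.00342755] [-0.01668317  0.00139557 -0.0035485 ] len 0.040565752146965756 yaw 22.13003684484597
knob [0.52502634 0.07126237 0.15617268] disc [0.48438772 0.05601119 0.061     ] line yaw 22.17541020735464 0.014275097728844662 sp from line [0.4851597  0.05610786 0.061     ] flat [0.48720859 0.05758712 0.084     ] top [0.47948476 0.0543607  0.084     ]
world shift [-0.04063862 -0.01525118 -0.09517268]
```

```bash
python3 - <<'E'
from h import *
P=[];T=[]
for i in range(8):
    w=eyes.get_image("wrist");P.append(arm.observe()["tcp_pos"]);T.append(-np.array(w["R"]).T@w["t"])
P=np.array(P);T=np.array(T);print(P.round(4),P.mean(0));print(T.std(0),(T-P).round(4));print(arm.observe()["time"])
cv2.imwrite("pics/w11.png",w["color"][:,:,::-1])
E
cat pics/w10.png pics/w11.png | md5sum; python3 m.py
```

```text
[[0.5291 0.0711 0.1535]
 [0.5293 0.0709 0.1541]
 [0.5295 0.0709 0.1544]
 [0.5297 0.071  0.1546]
 [0.5298 0.0712 0.1547]
 [0.5299 0.0713 0.1546]
 [0.53   0.0715 0.1546]
 [0.53   0.0716 0.1544]] [0.52966189 0.07120081 0.15436524]
[0.00017726 0.00015177 0.0005624 ] [[-0.0723 -0.0284  0.1545]
 [-0.0726 -0.0285  0.1546]
 [-0.0728 -0.0286  0.1548]
 [-0.0729 -0.0287  0.1549]
 [-0.0729 -0.0288  0.155 ]
 [-0.0729 -0.0289  0.1551]
 [-0.0729 -0.0289  0.1551]
 [-0.0728 -0.0289  0.1552]]
12.4167
aaa0dfd682f728e03c1f4c293115b855  -
[0.53000934 0.07172338 0.15429607]
bar tool [ 0.02370423  0.00072195 -0.00351491] [-0.01729982  0.00074985 -0.00348961] len 0.04100406759637973 yaw 22.159752796380353
knob [0.52676322 0.07119972 0.15779607] disc [0.48642965 0.05581976 0.061     ] line yaw 22.206007989030237 0.014452743400127595 sp from line [0.48748643 0.05603082 0.061     ] flat [0.48917878 0.05743326 0.084     ] top [0.48136098 0.05416258 0.084     ]
world shift [-0.04033357 -0.01537995 -0.09679607]
```

The arm was still settling, so I'll re-measure from a settled picture.

Run:
```python
from h import *
w=eyes.get_image("wrist");crop(w,240,80,420,240,4,"w11c.png");crop(w,260,230,400,390,4,"w11k.png");s=arm.observe();print(s["tcp_pos"],s["time"],s["joint_velocities"].round(4))
b,l=blobs(w,(15,120,80),(30,255,255));print(b)
print(proj(w,[.4863,.0565,.061]))
```

```text
[0.5299943  0.07185734 0.1541591 ] 12.5167 [ 0.0031  0.0069 -0.0009  0.0007 -0.0016  0.002 ]
[(np.int32(551), array([331.4, 176.5]), array([318, 164,  28,  24], dtype=int32)), (np.int32(507), array([273.2, 424. ]), array([269, 380,  11,  86], dtype=int32)), (np.int32(577), array([377.7, 421.5]), array([371, 380,  13,  86], dtype=int32))]
(np.float64(329.0857617036772), np.float64(177.67919651231347))
```

View pics/w11c.png

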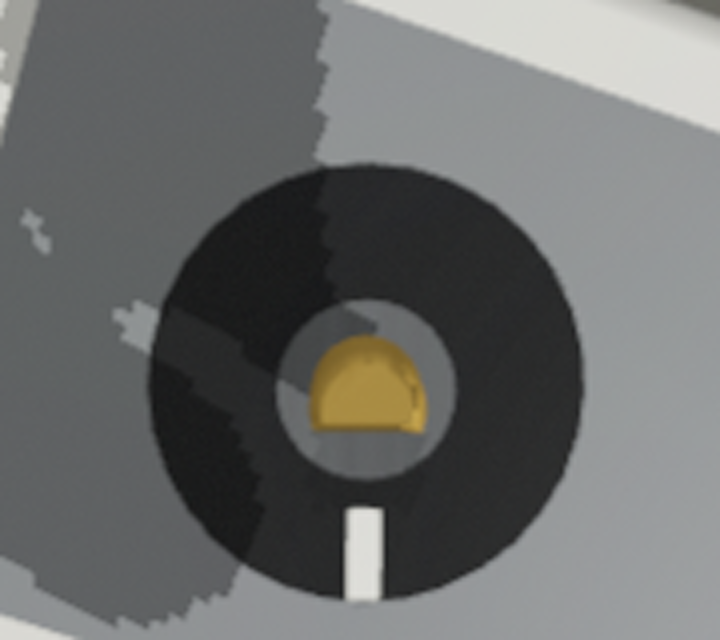

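View pics/w11k.png

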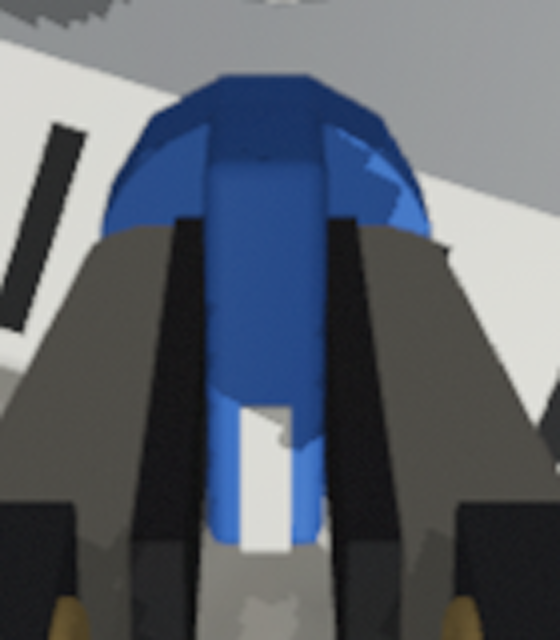

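```bash
cat > m.py <<'E'
from h import *
w=eyes.get_image("wrist");s=arm.observe();M=Ro.from_quat(s["ee_rot"]).as_matrix();p=s["tcp_pos"];print(p)
R=np.array(w["R"]);t=np.array(w["t"])
tx,ty=M[:,0],M[:,1]
def sp():
    d=ray(w,331.5,175.4,.061);l=[ray(w,240+364/4,80+508/4,.061),ray(w,240+363.2/4,80+600/4,.061)];e=l[1]-l[0];u=e/np.linalg.norm(e)
    print("line yaw",np.degrees(np.arctan2(e[1],e[0])),"len",np.linalg.norm(e))
    f=ray(w,240+366/4,80+429/4,.084)
    return {"disc":d,"line":(l[0]+l[1])/2-.025*u,"tip":f-.0016*u}
S=sp()
for dz in(0,.003,.006):
    z=p[2]+dz
    a=ray(w,326.5,270.5,z);b=ray(w,326.5,366,z);k=(a+b)/2
    print(dz,"len",np.linalg.norm(a-b),"depths",(R@a+t)[2],(R@b+t)[2],"yaw",np.degrees(np.arctan2(*(b-a)[1::-1])),"k tool",(M.T@(k-p)).round(4))
    for n,q in S.items():print("   ",n,q.round(4),"tool shift x %.4f y %.4f"%((q-k)@tx,(q-k)@ty))
print("tool yaw",np.degrees(np.arctan2(tx[1],tx[0])),"tilt",M[:,2])
E
python3 m.py
```

```text
[0.53003025 0.07193872 0.15407696]
line yaw 21.8613006421406 len 0.014084136396168357
0 len 0.041936653561372036 depths 0.16451882554088426 0.17601450817697623 yaw 22.185322642254903 k tool [ 0.0015  0.0007 -0.    ]
    disc [0.4845 0.0574 0.061 ] tool shift x 0.0462 y 0.0029
    line [0.4852 0.0575 0.061 ] tool shift x 0.0455 y 0.0028
    tip [0.4863 0.0578 0.084 ] tool shift x 0.0443 y 0.0027
0.003 len 0.041125904031057314 depths 0.16133822935096626 0.17261166918735033 yaw 22.185322642254885 k tool [ 0.003   0.0007 -0.003 ]
    disc [0.4845 0.0574 0.061 ] tool shift x 0.0447 y 0.0029
    line [0.4852 0.0575 0.061 ] tool shift x 0.0440 y 0.0028
    tip [0.4863 0.0578 0.084 ] tool shift x 0.0429 y 0.0027
0.006 len 0.04031515450074249 depths 0.15815763316104822 0.1692088301977244 yaw 22.18532264225491 k tool [ 0.0044  0.0007 -0.006 ]
    disc [0.4845 0.0574 0.061 ] tool shift x 0.0432 y 0.0029
    line [0.4852 0.0575 0.061 ] tool shift x 0.0425 y 0.0028
    tip [0.4863 0.0578 0.084 ] tool shift x 0.0414 y 0.0027
tool yaw -157.8590691030431 tilt [ 3.70551442e-04 -3.18668352e-05 -9.99999931e-01]
```

```bash
python3 -m crank '0.06 0.004 0 0 0 0.003;0.12 0.008 0 0 0 0.003;0.178 0.011 0 0 0 0.003;0.178 0.011 0.04 0 0 0.003;0.178 0.011 0.08 0 0 0.003;0.178 0.011 0.1 0 0 0.003;0.178 0.011 0.1 0 0 0.003;0.178 0.011 0.1 0 0 0.003;0.178 0.011 0.1 0 0 0.003;0.178 0.011 0.1 0 0 0.003;0.178 0.011 0.1 0 0 0.003'
python3 - <<'E'
from h import *
s=eyes.get_image("side");crop(s,250,200,350,290,7,"s12.png");t=eyes.get_image("top");crop(t,255,215,345,295,7,"t12.png")
o=arm.observe();print(o["tcp_pos"],o["contact_force"]);plan(.485,.057,.12,202)
w=eyes.get_image("wrist");cv2.imwrite("pics/w12.png",w["color"][:,:,::-1])
E
```

```text
time: 13.48
tcp_pos: [0.4882, 0.0578, 0.1292]
ee_rot: [-0.19, 0.982, -0.0, 0.0]
contact_force: [-0.3, 1.0, -0.8]
width: 0.129
[0.48807988 0.05784533 0.12914396] [-0.7189278  -0.32037002 -0.98547955]
t13.58 q6 -2.08 row [0.013 0.001 0.037] [-0.     0.    -0.001] yaw now -158.1 rows 0.2
```

View pics/s12.png

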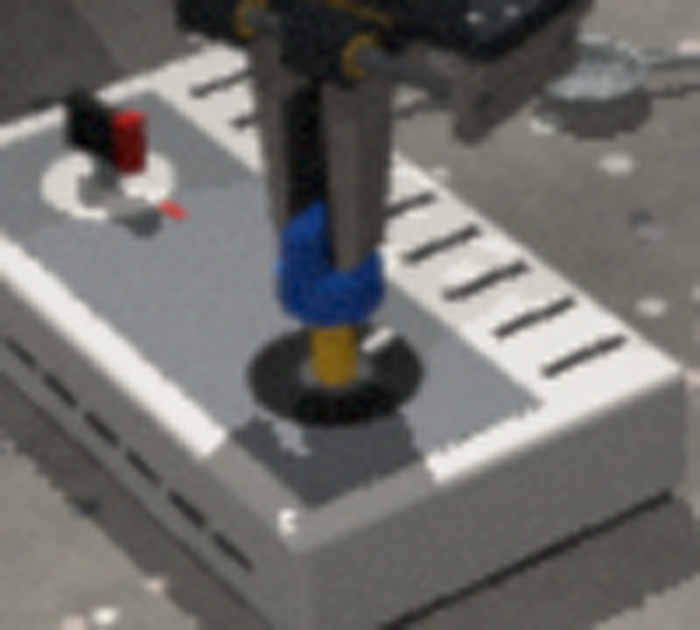

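View pics/w12.png

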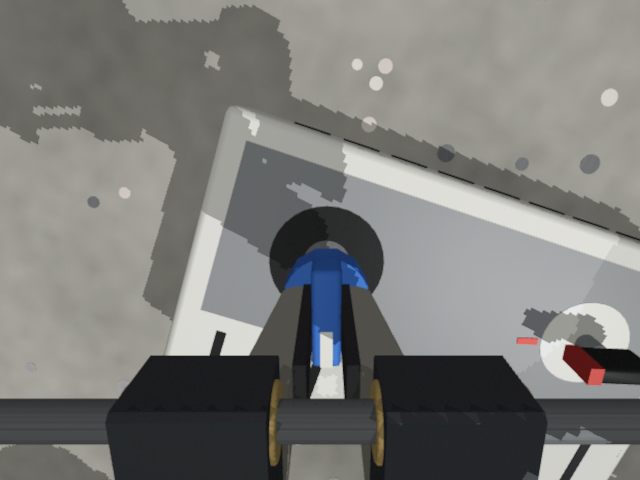

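Run:
```python
from h import *
w=eyes.get_image("wrist");s=eyes.get_image("side");o=arm.observe();p=o["tcp_pos"];M=Ro.from_quat(o["ee_rot"]).as_matrix();print(p)
crop(w,250,190,400,380,3,"w13.png")
for z in(.061,.07,.084,.088,.1):print("side proj",z,proj(s,[.486,.0573,z]))
# fit disc contour, black outer points with z=.061
g=w["color"].astype(int).max(2);pts=[]
cx,cy=326.5,262
for ang in np.r_[np.arange(185,356,5)]:
    a=np.radians(ang)
    for r in np.arange(75,35,-.5):
        u,v=cx+r*np.cos(a),cy+r*np.sin(a)
        if g[int(round(v)),int(round(u))]<52: pts.append(ray(w,u,v,.061)[:2]);break
P=np.array(pts);A=np.c_[2*P,np.ones(len(P))];x=np.linalg.lstsq(A,(P**2).sum(1),rcond=None)[0];r=np.sqrt(x[2]+x[:2]@x[:2]);print("disc",x[:2],"r",r)
res=np.abs(np.linalg.norm(P-x[:2],axis=1)-r);k=res<.0015;x=np.linalg.lstsq(A[k],(P[k]**2).sum(1),rcond=None)[0];print(k.sum(),len(k),x[:2],np.sqrt(x[2]+x[:2]@x[:2]))
c=np.r_[x[:2],.061]
for dz in(0,.0035):
    a=ray(w,326.5,270.5,p[2]+dz);b=ray(w,326.5,366,p[2]+dz);kk=(a+b)/2;print("tool offset to go",(M.T@(c-kk))[:2])
```

```text
[0.48788709 0.05782586 0.12898858]
side proj 0.061 (np.float64(297.209302781069), np.float64(253.7700584762519))
side proj 0.07 (np.float64(297.040141973863), np.float64(250.88646147891978))
side proj 0.084 (np.float64(296.7742216980207), np.float64(246.35345574541992))
side proj 0.088 (np.float64(296.69761485320225), np.float64(245.04757838918033))
side proj 0.1 (np.float64(296.4660920051381), np.float64(241.10092785872754))
disc [0.48540174 0.05722602] r 0.031238239647924933
35 35 [0.48540174 0.05722602] 0.031238239647924933
tool offset to go [ 0.00123435 -0.00039808]
tool offset to go [-0.00049531 -0.00039377]
```

View pics/w13.png

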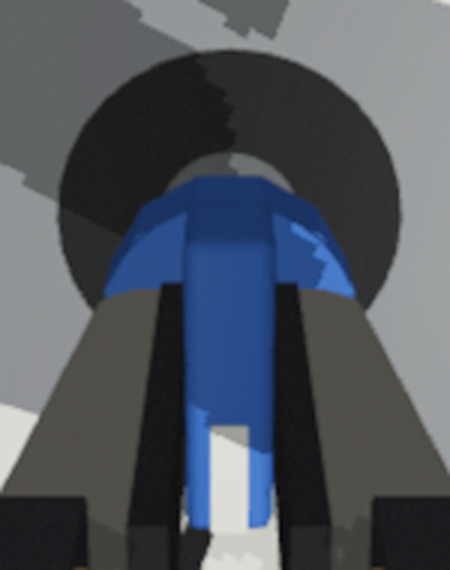

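View pics/t12.png

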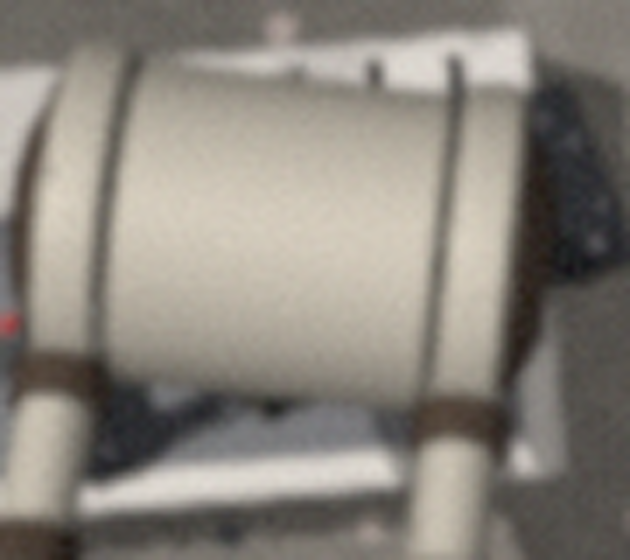

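In the side view the knob axis sits over the spindle: skirt centre x=330 against spindle 335 in the crop, and the 5 px lean is what a vertical projects to. Lowering in steps.

```bash
for i in 1; do python3 -m crank '0 0 0.015 0 0 0;0 0 0.03 0 0 0;0 0 0.045 0 0 0;0 0 0.06 0 0 0;0 0 0.06 0 0 0;0 0 0.06 0 0 0'; done
python3 - <<'E'
from h import *
s=eyes.get_image("side");crop(s,250,200,350,290,7,"s14.png");o=arm.observe();print(o["tcp_pos"],o["contact_force"],o["torque"])
E
```

```text
time: 14.23
tcp_pos: [0.4875, 0.0579, 0.1134]
ee_rot: [-0.19, 0.982, 0.0, -0.0]
contact_force: [-0.2, 0.9, -0.5]
width: 0.123
[0.48771047 0.05784364 0.11369699] [-0.27301393 -0.0038451  -0.88895422] [-0.00994617 -0.05922166 -0.01314749]
```

View pics/s14.png

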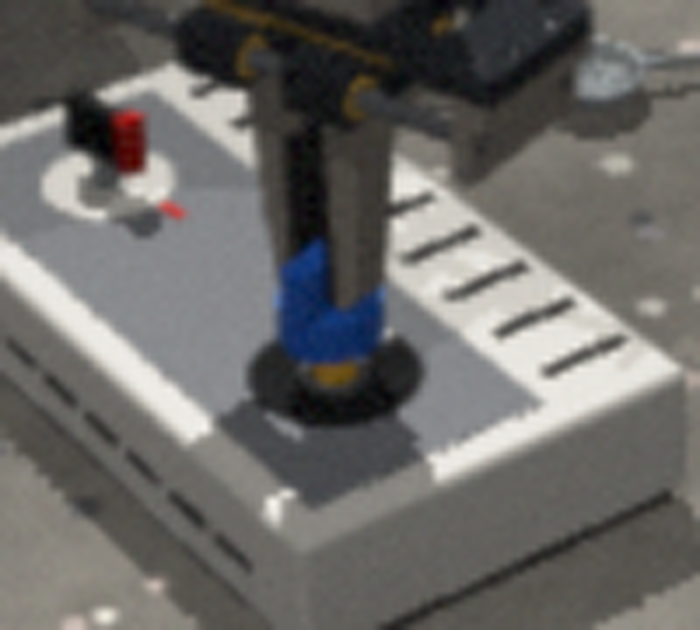

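```bash
python3 -m crank '0 0 0.01 0 0 0;0 0 0.02 0 0 0;0 0 0.028 0 0 0;0 0 0.028 0 0 0;0 0 0.028 0 0 0'; python3 -m crank '0 0 0.008 0 0 0;0 0 0.016 0 0 0;0 0 0.016 0 0 0;0 0 0.016 0 0 0'
```

```text
time: 14.7
tcp_pos: [0.4877, 0.0578, 0.1067]
ee_rot: [-0.19, 0.982, 0.0, -0.0]
contact_force: [-0.3, 0.2, -1.2]
width: 0.128
time: 15.03
tcp_pos: [0.4882, 0.0578, 0.1034]
ee_rot: [-0.19, 0.982, -0.0, 0.0]
contact_force: [-0.9, 0.1, 3.7]
width: 0.13
```

```bash
python3 -m crank '0 0 0.006 0 0 0;0 0 0.012 0 0 0;0 0 0.012 0 0 0;0 0 0.012 0 0 0'; python3 -m crank '0 0 0.006 0 0 0;0 0 0.012 0 0 0;0 0 0.012 0 0 0;0 0 0.012 0 0 0';python3 -m crank '0 0 0.004 0 0 0;0 0 0.008 0 0 0;0 0 0.008 0 0 0;0 0 0.008 0 0 0'
```

```text
time: 15.37
tcp_pos: [0.4882, 0.0578, 0.1003]
ee_rot: [-0.19, 0.982, -0.0, 0.0]
contact_force: [-1.4, 0.4, 6.1]
width: 0.126
time: 15.7
tcp_pos: [0.4883, 0.0578, 0.0983]
ee_rot: [-0.19, 0.982, -0.0, 0.0]
contact_force: [-3.8, 0.3, 12.4]
width: 0.13
time: 16.03
tcp_pos: [0.4886, 0.0578, 0.098]
ee_rot: [-0.19, 0.982, -0.0, 0.0]
contact_force: [-10.0, 0.8, 25.7]
width: 0.121
```

```bash
python3 -m crank '0 0 -0.004 0 0 0;0 0 -0.004 0 0 0;0 0 -0.004 0 0 0;0 0 -0.004 0 0 0;0 0 -0.004 0 0 0;0 0 -0.004 0 0 0'
python3 - <<'E'
from h import *
s=eyes.get_image("side");crop(s,250,200,350,290,7,"s15.png");w=eyes.get_image("wrist");cv2.imwrite("pics/w15.png",w["color"][:,:,::-1]);o=arm.observe();print(o["tcp_pos"],o["contact_force"],o["torque"],o["time"]);plan(.488,.0578,.098,202)
E
```

```text
time: 16.53
tcp_pos: [0.4885, 0.0579, 0.0981]
ee_rot: [-0.19, 0.982, -0.0, 0.0]
contact_force: [-7.1, -0.3, 18.7]
width: 0.13
[0.48852867 0.05784413 0.09808955] [-5.6732249   0.64195722 18.02579537] [0.14368056 1.37147597 0.02650728] 16.6333
t16.63 q6 -2.08 row [0.002 0.001 0.   ] [-0.     0.001 -0.001] yaw now -158.1 rows 0.0
```

View pics/s15.png

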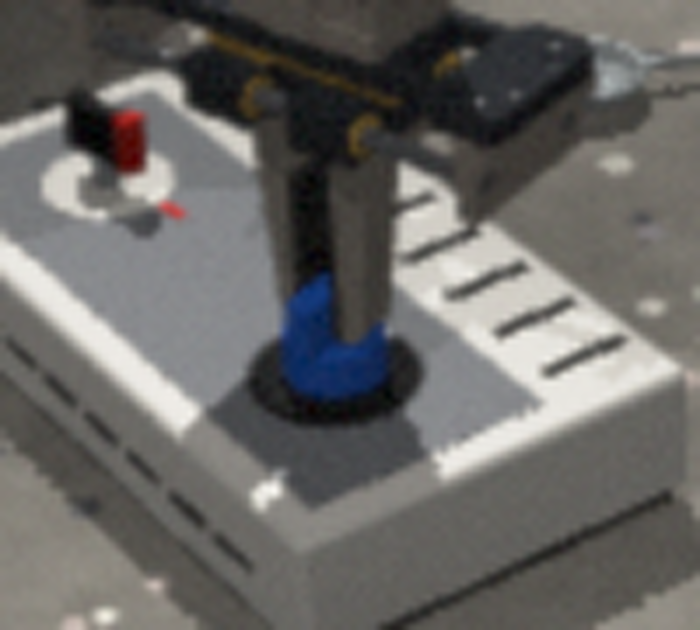

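View pics/w15.png

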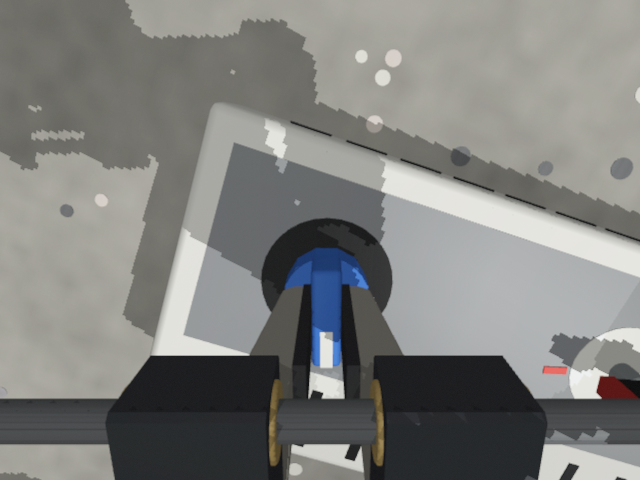

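The knob has not slipped in the fingers, and its skirt is down at the disc. I'll relieve the sideways load by about 1 mm and press once more to rule out a jam.

```bash
python3 -m crank '0.004 0 0 0 0 0;0.004 0 0 0 0 0;0.004 0 0 0 0 0;0.004 0 0 0 0 0;0.004 0 0 0 0 0'; python3 -m crank '0 0 0.004 0 0 0;0 0 0.004 0 0 0;0 0 0.004 0 0 0;0 0 0.004 0 0 0;0 0 0.004 0 0 0;0 0 0.004 0 0 0'
```

```text
time: 17.05
tcp_pos: [0.4884, 0.0578, 0.0981]
ee_rot: [-0.19, 0.982, -0.0, 0.002]
contact_force: [-4.1, 2.1, 16.0]
width: 0.125
time: 17.55
tcp_pos: [0.4885, 0.0578, 0.0981]
ee_rot: [-0.19, 0.982, -0.0, 0.001]
contact_force: [-6.5, 2.5, 22.0]
width: 0.131
```

Run:
```python
from h import *
t=eyes.get_image("side");cv2.imwrite("pics/final.png",t["color"][:,:,::-1])
print(arm.observe()["contact_force"],arm.observe()["width"]);arm.job_done()
```

```text
[-6.94612543  2.30651714 22.49770824] 0.12671226536313193
the job is handed in; nothing more can be done
```

View pics/final.png

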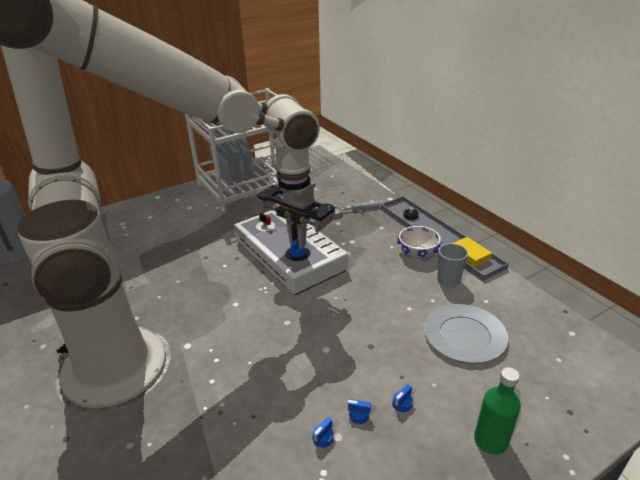

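The job is handed in at about 17.6 s. The timer key is wound to its stop, and the knob is on the spindle, pressed in and still held.

- **Key:** I turned it clockwise to the hard stop, where the moment about the vertical rose to 0.64 N m. After release, its red tip pointed at the red mark.
- **Knob:** I took the one farthest to the left and lined its stripe up with the spindle's white line to within about 0.3°. It slid on without resistance and met the spring at a TCP height of about 0.103 m.
- **Pressed in:** It stopped at about 0.098 m. Pushing 6 N harder, up to about 22 N, moved it no further, so the spindle is at its stop. That travel reads as 5 to 6 mm, given reading noise of about 1 mm. The knob did not slip in the fingers.
- **What disagreed:** A sideways load of about 7 N remained on the knob. Shifting the tool 1 mm eased it to about 4 N, but it came back with the final press. My position estimates along the knob's grip differed by 2 to 4 mm before insertion, so I went by the middle value and the side view.
- **Plate, bowl, tumbler and soap:** The final side picture shows all four where they stood.

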